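# Snug the gearbox filler plug with the square key

### The arm

A 7-joint arm with a two-finger parallel gripper is mounted at the origin on the work surface. World frame = base frame: x ahead of the robot, y to its left, z up, the work surface at z = 0. Lengths are in m, angles in rad, forces in N, time in s.
With the tool pointing down it reaches from about 0.4 to 0.85 m from the base axis. Payload 10.4 kg.
Tool frame: the origin (TCP) lies between the finger pads; the fingertips stand 22 mm ahead of it and the grasp point (between the pads) lies 3 mm ahead of it; z points along the fingers, y is the line along which they close (so a half turn about z gives the same grasp; the last joint's range is limited). The gripper opens to 85 mm and grips with 20 to 120 N. Pads are 22 mm wide; open, the fingers measure 114 mm over their backs; the gripper's body (76 mm by 85 mm) begins 54 mm behind the grasp point. The pads swing forward as they close: fully open they stand 13 mm farther back than shut.
Start: joints at [1.268, 0.332, -0.065, 1.46, 0.022, 1.35, -0.088], TCP at [0.173, -0.601, 0.253] pointing down, gripper open.
Joint ranges: [-2.6, 2.6], [-0.5, 2.12], [-1.47, 1.34], [0.16, 2.42], [-1.27, 4.41], [0.06, 2.06], [-2.6, 2.6]. Speed limits (rad/s): [2.22, 2.22, 2.79, 2.79, 3.14, 3.14, 3.14].

### API

Orientations are given as a unit quaternion [x, y, z, w].
In Python, from workcell import manip, camera, ticket, boxes_of, outline_of gives the robot as it stands.
- The arm moves only by the tool carry_out, never from a script. Its argument "deltas" is a list of rows, each a list of 5 numbers: the shift along the tool's x, y, z as a fraction of full scale, then the turn about the tool's z as a fraction of full scale, then the opening, from -1 (shut) to 1 (fully open), so that 0 is half open. In form: [[tx, ty, tz, spin, gripper], ...]. A call has 1 to 20 rows; each row is the pose to reach, as a shift and turn from the pose commanded when the call began, along the tool's axes at that moment; what a row does not reach only later rows make up. Full scale, the value 1, is 150 mm for a shift and 30 degrees for a turn. A row lasts 1/8 s, in which the tool goes at most 62.5 mm and 10.7 degrees, less where a joint would pass 70% of its speed; a pose out of reach is approached as far as the arm can. A call with a number of a shift or a turn outside -1 to 1 is refused whole. A call with a gripper value outside its range is refused whole. The fingers move at their own pace and stop on an object; "force" is the grip in N (left out, the last holds). Time passes only in rows, so rows that repeat a pose let the fingers close. It gives the time, the measured TCP pose, the force, the opening and the grip force at its end, in the units of the state.
- manip.get_obs(): the state, without advancing time (a new reading comes with each control period).
- camera(name): name is "scene" or "top"; returns a dict with "img" (400x640x3 uint8, red, green, blue), "depth" (400x640 float32, m along the optical axis (not along the pixel's ray), 0 where there is no reading), "vertical_fov" (degrees; the focal length in pixels is half the picture's height over the tangent of half this angle, whatever the lens; pixels are square), "cx", "cy" (the principal point, pixels), "R" (3x3) and "t" (3): a world point X has camera coordinates R X + t. Camera axes: x right, y down, z forward; pixel columns grow to the right and rows downward; lengths in m; the calibration is good to about 2 mm. A picture is of the moment at which its call begins.
- ticket.hand_in(): hands the job in; it is judged then, once.
Trained networks look in a picture, given as the dict that the camera call returned (one of the last four; its "shot" number tells which), for a name from the list of things; names that differ only in an ending like _2 or _b are one class to them, and where a whole thing is asked for, a point or a joint stands for the part that bears it (a point fixed in the world has none). Each returns a list of dicts, best first, with "conf" (0 to 1); they miss things now and then, are a little off and sometimes report something else, mostly with a low value. They report only what shows in the picture. A call takes as long as a camera call. They do not tell look-alikes from the thing itself.
- boxes_of(query, picture): "position" ([x, y, z] in m, in world coordinates, good to about 4 mm: the middle of the surface that is visible of it).
- outline_of(query, picture): "region" (400x640 bool, what is visible of it).
The state is a dict: "clock": time; "joint_pos": joint angles; "joint_velocities": joint speeds; "tau": joint torques, N m; "position": TCP position; "ee_rot": TCP orientation; "ft_force": force on the tool from outside, world axes, zero at the start; "torque": the same for the moment, N m; "grip_width": opening from 0.0 (shut) to 1.0 (fully open); "grasp_force": force on a finger pad.
Only numpy, scipy, OpenCV 4.12 (cv2) and the standard library are available. Lean on these libraries where they do the work, as an engineer would, in place of code of your own. Each camera call takes 0.05 s, during which the arm holds its last target. There are 200 camera calls.

### The job

Fetch the thicker of the two square keys from its wooden block, push it well down into the square socket of the brass taper plug on top of the green gearbox, and turn it clockwise until the plug goes snug, stopping there before you overtighten it. Then pull the key out and stand it back in its own block, leaving everything else where it is.

Things in the scene. Friction and masses are not known exactly. Their poses are not given: they have to be found in the camera images.
- key_grip (a point): Thicker key, centre of its dark handle. It stands upright: a 14 x 14 mm square steel shank 60 mm long (last 6 mm tapering to 10 mm) under a flat handle 46 mm (along x) by 14 mm (along y) by 36 mm high; about 0.2 kg. Handle centre 78 mm above the shank's foot. z up; gripped across y; shank faces square to x and y.
- key_tip (a point): Centre of the foot (lower end face) of the thicker key's shank, axes as for key_grip.
- block_hole (a point): Centre of the mouth of the square hole in the thicker key's wooden block (76 x 76 x 45 mm high, fixed), at the top face, z up. The hole is 17 mm square, its sides along x and y, 35 mm deep; at the start the key stands on its floor with its handle along the block's x.
- thin_key_grip (a point): The thin key, not to be used: same handle as the thicker one, but its shank is only 8 mm square (it would just spin in the plug). Point at the centre of the handle. It stands in a similar block with an 11 mm hole; the two blocks may be either way round.
- plug_socket (a point): Brass taper plug, 43 mm round, on top of the gearbox. Point at the centre of the mouth of its square socket, level with the collar's top, z up, x and y along the socket's sides; it turns with the plug. The socket is 16 mm square and 20 mm deep, so the thick key fits in any of four ways with 1 mm of play each side. Tightens clockwise seen from above and stays where it is left.
- plug_bite (a joint): How far the taper is wedged in, rad. 0 while the plug runs freely (about 0.04 N m), for an unknown 0.5 to 1.5 rad that no reading gives. Then it bites: torque jumps to 0.25 N m and climbs 20 N m per rad, too stiff for this reading to follow. Snug is about 0.42 N m (0.33 to 0.5 good; 0.003 to 0.02 rad); over 0.65 N m or 0.02 rad is overtightened.
- wrench_mid (a point): A 170 mm wrench lying on the bench, a bystander; point at its middle.
- bearing: A steel bearing ring, 52 mm across and 15 mm high, lying on the bench, a bystander; origin at the centre of its underside.
- mug: A white mug, 72 mm across and 85 mm high, a bystander; origin at the centre of its underside.
- gearbox: Green gearbox, fixed to the bench: foot 190 x 150 mm, 62 mm high, with a round collar (66 mm outside, top 86 mm above the bench) that surrounds the plug. Origin under its centre, on the plug's axis.
There are look-alikes about, which are no part of the job. What is shaped like the part that bears block_hole but blue, purple or turquoise is not meant.

How it is judged:
By the outcome, as a careful person would: the job done as asked, in the order asked, and still so for the second after the job is handed in, with the robot touching nothing.
It also fails if it takes over 72 s, if anything falls off the work surface, if the arm or the gripper's body presses on something with over 40 N, if the wrist force passes 120 N, or if a joint passes its speed limit or range.

## Working session

There is one attempt and no reset: what is moved stays moved. The work goes in short steps, Python scripts to look and compute and a tool call to move; the robot and the scene stay as the last step left them, time stands still between calls to the robot, and variables do not carry over. Pictures are saved under pics/ and viewed, at most 10 in all, crops included, and the job is handed in when it is done.

Besides the shell and the picture viewer there is one more tool, called after "Emit:" in YAML: its name, and indented under it one key for each argument. carry_out: Moves the arm, as the interface text tells. Its arguments: {"type":"object","properties":{"deltas":{"type":"array","items":{"type":"array","items":{"type":"number"}}},"force":{"type":"number"}},"required":["deltas"]}

```bash
mkdir -p pics; cat > h.py <<'E'
import numpy as np, cv2
from workcell import manip, camera, ticket, boxes_of, outline_of
def f(p): return p["img"].shape[0]/2/np.tan(np.radians(p["vertical_fov"])/2)
def proj(p,X):
    c=p["R"]@np.asarray(X)+p["t"]; return f(p)*c[0]/c[2]+p["cx"], f(p)*c[1]/c[2]+p["cy"]
def cloud(p):
    v,u=np.mgrid[:400,:640]; z=p["depth"]; k=f(p)
    c=np.stack([(u-p["cx"])*z/k,(v-p["cy"])*z/k,z],-1)
    return (c-p["t"])@np.asarray(p["R"])
def save(p,n,crop=None,s=1):
    im=p["img"][...,::-1]
    if crop: a,b,c,d=crop; im=im[b:d,a:c]
    cv2.imwrite(n,cv2.resize(im,None,fx=s,fy=s,interpolation=cv2.INTER_CUBIC))
E
python3 - <<'E'
from h import *
np.set_printoptions(precision=4,suppress=True)
o=manip.get_obs(); print({k:np.round(v,4) for k,v in o.items()})
for n in("scene","top"):
    p=camera(n); save(p,f"pics/{n}0.png",s=1.25); print(n,f(p),p["cx"],p["cy"],-p["R"].T@p["t"])
    for q in["key_grip","thin_key_grip","block_hole","plug_socket","wrench_mid","bearing","mug","gearbox","key_tip"]:
        for b in boxes_of(q,p)[:4]: print(q,round(b["conf"],2),np.array(b["position"]),np.round(proj(p,b["position"])))
E
```

```text
{'clock': np.float64(0.0), 'joint_pos': array([ 1.2684,  0.3329, -0.0647,  1.4609,  0.0216,  1.3499, -0.0885]), 'joint_velocities': array([ 0.001 ,  0.0002,  0.0014, -0.0004,  0.0017, -0.0003, -0.0007]), 'tau': array([  0.0001, -62.5445,   0.0492, -39.1606,   0.0161,   0.0098,
         0.    ]), 'position': array([ 0.1725, -0.6004,  0.2525]), 'ee_rot': array([ 0.9902,  0.1395, -0.0001, -0.0007]), 'ft_force': array([-0.0616, -0.5948,  0.1825]), 'torque': array([ 0.021 , -0.0023, -0.0218]), 'grasp_force': np.float64(0.0), 'grip_width': np.float64(1.0001)}
scene 455.69747465969385 314.46456760914793 195.6312266589398 [ 1.1046 -0.6039  0.8458]
key_grip 0.76 [ 0.5524 -0.1039  0.0896] [260. 240.]
thin_key_grip 0.63 [ 0.5093 -0.2563  0.0927] [196. 271.]
block_hole 0.81 [ 0.5657 -0.12    0.0421] [261. 260.]
block_hole 0.8 [0.6455 0.0095 0.0486] [322. 241.]
block_hole 0.79 [ 0.6499 -0.2458  0.0441] [250. 315.]
block_hole 0.58 [ 0.4004 -0.1081  0.0413] [216. 228.]
plug_socket 0.65 [0.5503 0.2172 0.085 ] [339. 172.]
wrench_mid 0.75 [ 0.7603 -0.1276  0.0075] [326. 314.]
bearing 0.58 [0.7803 0.01
[... 214 characters left out ...]
op 465.4715630445815 319.47531547110543 201.3182603116593 [0.4082 0.0749 1.5464]
thin_key_grip 0.57 [ 0.5018 -0.2453  0.1049] [428. 223.]
thin_key_grip 0.48 [0.3221 0.4091 0.0274] [220. 279.]
block_hole 0.94 [ 0.6421 -0.2306  0.0458] [419. 181.]
block_hole 0.81 [ 0.5447 -0.0903  0.0404] [375. 211.]
block_hole 0.67 [0.6325 0.0189 0.0452] [342. 184.]
block_hole 0.55 [ 0.3902 -0.0967  0.0443] [378. 259.]
plug_socket 0.53 [0.5502 0.2223 0.088 ] [278. 207.]
wrench_mid 0.51 [ 0.7593 -0.1139  0.004 ] [381. 149.]
bearing 0.6 [0.7696 0.008  0.0131] [345. 145.]
mug 0.77 [0.3265 0.4084 0.0273] [221. 277.]
gearbox 0.59 [0.5463 0.215  0.0602] [281. 209.]
key_tip 0.49 [ 0.5475 -0.094   0.1029] [379. 208.]
```

View pics/scene0.png

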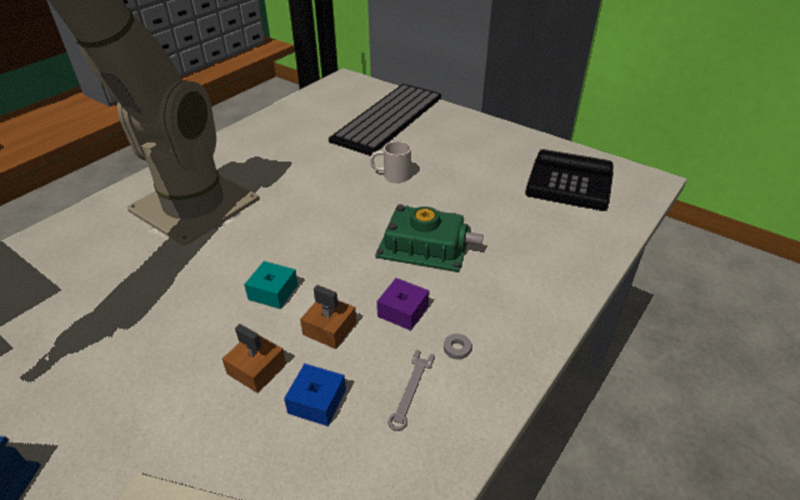

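```bash
python3 - <<'E'
from h import *
p=camera("top"); save(p,"pics/top1.png",(250,130,450,280),4)
E
```

```text
(no output)
```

View pics/top1.png

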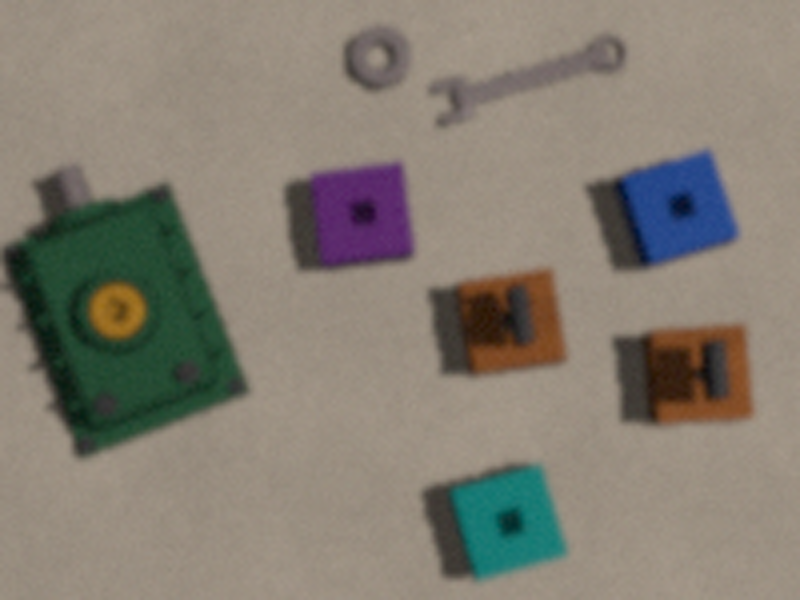

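The scene shows two wooden blocks with keys, at scene pixels (260,250) and (203,285). The blue, purple and turquoise blocks are decoys. I'll enlarge both keys to tell which shank is thicker, and measure the geometry at the same time.

```bash
python3 - <<'E'
from h import *
np.set_printoptions(precision=4,suppress=True)
ims=[]
for n in("scene","top"):
    p=camera(n); C=cloud(p); hsv=cv2.cvtColor(p["img"],cv2.COLOR_RGB2HSV)
    for nm,c in(("L",(.547,-.094)),("R",(.502,-.245))):
        m=(np.hypot(C[...,0]-c[0],C[...,1]-c[1])<.08)&(p["depth"]>0)
        z=C[...,2]
        wood=m&(hsv[...,0]<16)&(hsv[...,1]>110)&(z>.036)&(z<.055)
        hd=m&(z>.07)&(z<.12)
        ht=m&(z>.098)&(z<.12)
        for l,k in(("wood",wood),("handle",hd),("hndtop",ht)):
            P=C[k]
            if len(P)<5: print(n,nm,l,len(P));continue
            r=cv2.minAreaRect(P[:,:2].astype(np.float32)*1000)
            print(n,nm,l,len(P),"rect",np.round(r[0],1),np.round(r[1],1),round(r[2],1),"mean",P.mean(0),"z99",np.percentile(P[:,2],99))
    # plug
    m=(np.hypot(C[...,0]-.55,C[...,1]-.22)<.05)&(hsv[...,0]>15)&(hsv[...,0]<35)&(hsv[...,1]>140)
    P=C[m]; r=cv2.minEnclosingCircle(P[:,:2].astype(np.float32)*1000); print("plug",n,r,P.mean(0),len(P),np.median(P[:,2]))
    m2=(np.hypot(C[...,0]-.55,C[...,1]-.22)<.045)&(C[...,2]>.078)
    P=C[m2]; r=cv2.minEnclosingCircle(P[:,:2].astype(np.float32)*1000); print("collar",r,P.mean(0),len(P),np.median(P[:,2]))
    g=(np.hypot(C[...,0]-.55,C[...,1]-.22)<.15)&(C[...,2]>.05)&(C[...,2]<.07)&(p["depth"]>0); P=C[g]; r=cv2.minAreaRect(P[:,:2].astype(np.float32)*1000); print("gb",r)
    im=p["img"][...,::-1]
    crops=[(175,225,295,315),(300,150,380,210)] if n=="scene" else [(250,180,310,225)]
    for a,b,c,d in crops: ims.append(cv2.resize(im[b:d,a:c],(400,300),interpolation=cv2.INTER_CUBIC))
ims.append(np.zeros_like(ims[0]))
cv2.imwrite("pics/c2.png",np.vstack([np.hstack(ims[:2]),np.hstack(ims[2:])]))
E
```

```text
scene L wood 664 rect [549.5 -97.7] [76.6 79.8] 9.3 mean [ 0.5576 -0.1076  0.0458] z99 0.05052781568335458
scene L handle 270 rect [550.  -98.4] [46.  15.8] 6.9 mean [ 0.5524 -0.1011  0.0949] z99 0.11017930026543231
scene L hndtop 129 rect [550.2 -98.1] [45.5 15.7] 8.1 mean [ 0.5511 -0.0998  0.1056] z99 0.11054443094515393
scene R wood 852 rect [ 507.9 -250.5] [79.1 76.6] 5.3 mean [ 0.5158 -0.2573  0.0457] z99 0.04958762563248739
scene R handle 270 rect [ 507.4 -250.6] [49.4 14.9] 4.3 mean [ 0.5123 -0.2526  0.0964] z99 0.11008403985425115
scene R hndtop 145 rect [ 507.7 -250.4] [46.5 14.5] 4.3 mean [ 0.5101 -0.2515  0.1055] z99 0.11051749151321061
plug scene ((549.298828125, 220.29669189453125), 23.826942443847656) [0.5499 0.2196 0.0867] 130 0.0871012747360699
collar ((551.9122314453125, 220.18885803222656), 33.46397399902344) [0.5534 0.2161 0.0864] 300 0.08696547122030668
gb ((574.308349609375, 227.47003173828125), (209.57936096191406, 131.7890167236328), 20.046756744384766)
top L wood 426 rect [548.2 -97.7] [74.6 75.1] 9.2 mean [ 0.5467 -0.097   0.0435] z99 0.050836829550181935
top
[... 165 characters left out ...]
479 -0.0976  0.1049] z99 0.11057373717708041
top R wood 422 rect [ 506.7 -249.3] [73.9 75.2] 3.5 mean [ 0.5057 -0.2466  0.0438] z99 0.05116353117466247
top R handle 97 rect [ 506.6 -250.2] [44.  15.4] 2.3 mean [ 0.5067 -0.2482  0.0984] z99 0.11045017399466138
top R hndtop 68 rect [ 506.6 -250.3] [44. 15.] 2.3 mean [ 0.5073 -0.2497  0.1041] z99 0.11092300343274539
plug top ((551.1419677734375, 219.81703186035156), 23.6792049407959) [0.5504 0.2192 0.08  ] 164 0.08299240154717613
collar ((549.4550170898438, 218.78453063964844), 31.455795288085938) [0.5497 0.2187 0.0845] 254 0.08461734247568904
gb ((572.5164184570312, 228.38833618164062), (209.2228546142578, 128.61474609375), 22.049205780029297)
```

View pics/c2.png

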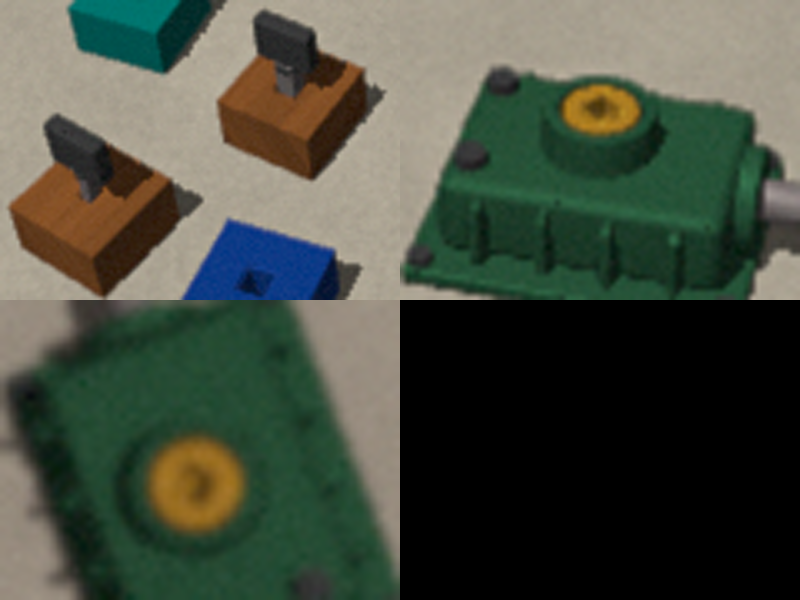

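The left wooden block, at scene (261,245), holds the thick key: its shank is clearly wider (about 25 px against 15 px in the crop). The right one, at (200,275), is the thin key. Next is the socket yaw, from rectified averages.

```bash
python3 - <<'E'
from h import *
from scipy.optimize import minimize
out=[]
for n in("scene","top"):
    ps=[camera(n) for _ in range(8)]; p=ps[0]; I=np.mean([q["img"].astype(np.float32) for q in ps],0)
    x,y=np.meshgrid(np.linspace(-.026,.026,200),np.linspace(-.026,.026,200)) 
    c0=np.array([.5505,.2195,.086])
    W=np.stack([c0[0]-y,c0[1]-x,np.full_like(x,.086)],-1)@p["R"].T+p["t"]  # up=+x, left=+y
    u=f(p)*W[...,0]/W[...,2]+p["cx"]; v=f(p)*W[...,1]/W[...,2]+p["cy"]
    G=cv2.remap(I,u.astype(np.float32),v.astype(np.float32),cv2.INTER_CUBIC)
    out.append(cv2.resize(np.clip(G,0,255).astype(np.uint8)[...,::-1],(400,400)))
    g=G[...,:2].sum(-1); X=-y;Y=-x; best=[]
    sig=.0012
    for yaw in range(0,90,3):
        a=np.radians(yaw)
        for dx in np.arange(-.006,.0061,.001):
            for dy in np.arange(-.006,.0061,.001):
                s=np.abs((X-dx)*np.cos(a)+(Y-dy)*np.sin(a)); t=np.abs(-(X-dx)*np.sin(a)+(Y-dy)*np.cos(a))
                d=np.maximum(s,t)-.008
                T=1/(1+np.exp(np.clip(d/sig,-30,30))); k=np.hypot(X-dx,Y-dy)<.0165
                best.append((np.corrcoef(T[k],g[k])[0,1],yaw,round(dx,4),round(dy,4)))
    best.sort(); print(n,best[:6]); 
    d={}
    for b in best: d.setdefault(b[1],round(b[0],3))
    print(sorted(d.items()))
cv2.imwrite("pics/r3.png",np.hstack(out))
E
```

```text
scene [(np.float64(-0.9600216735126927), 72, np.float64(-0.002), np.float64(0.002)), (np.float64(-0.9592086640657671), 69, np.float64(-0.002), np.float64(0.002)), (np.float64(-0.959169393598504), 75, np.float64(-0.002), np.float64(0.002)), (np.float64(-0.95701960615676), 72, np.float64(-0.003), np.float64(0.002)), (np.float64(-0.9570102664798893), 66, np.float64(-0.002), np.float64(0.002)), (np.float64(-0.9566007061060287), 78, np.float64(-0.002), np.float64(0.002))]
[(0, np.float64(-0.935)), (3, np.float64(-0.929)), (6, np.float64(-0.923)), (9, np.float64(-0.918)), (12, np.float64(-0.914)), (15, np.float64(-0.91)), (18, np.float64(-0.908)), (21, np.float64(-0.907)), (24, np.float64(-0.907)), (27, np.float64(-0.908)), (30, np.float64(-0.91)), (33, np.float64(-0.912)), (36, np.float64(-0.916)), (39, np.float64(-0.919)), (42, np.float64(-0.924)), (45, np.float64(-0.928)), (48, np.float64(-0.932)), (51, np.float64(-0.937)), (54, np.float64(-0.941)), (57, np.float64(-0.946)), (60, np.float64(-0.95)), (63, np.float64(-0.954)), (66, np.float64(-0.957)), (69, np.float64(-0.959)), (72, np.fl
[... 697 characters left out ...]
, (9, np.float64(-0.875)), (12, np.float64(-0.872)), (15, np.float64(-0.87)), (18, np.float64(-0.867)), (21, np.float64(-0.865)), (24, np.float64(-0.863)), (27, np.float64(-0.862)), (30, np.float64(-0.861)), (33, np.float64(-0.862)), (36, np.float64(-0.863)), (39, np.float64(-0.865)), (42, np.float64(-0.869)), (45, np.float64(-0.872)), (48, np.float64(-0.876)), (51, np.float64(-0.88)), (54, np.float64(-0.884)), (57, np.float64(-0.888)), (60, np.float64(-0.891)), (63, np.float64(-0.894)), (66, np.float64(-0.896)), (69, np.float64(-0.897)), (72, np.float64(-0.897)), (75, np.float64(-0.896)), (78, np.float64(-0.894)), (81, np.float64(-0.892)), (84, np.float64(-0.889)), (87, np.float64(-0.886))]
```

View pics/r3.png

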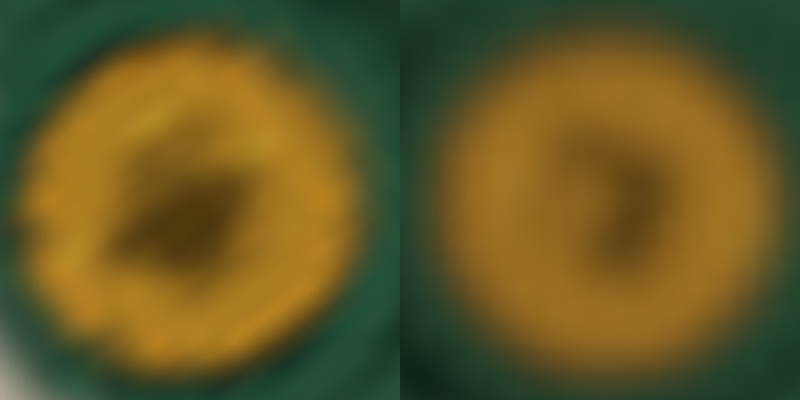

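```bash
cat >> h.py <<'E'
def yaw_of(q):
    from scipy.spatial.transform import Rotation as R
    M=R.from_quat(q).as_matrix(); return np.degrees(np.arctan2(M[1,0],M[0,0])), M
def step(P0,y0,P1,y1):
    "row numbers for a downward tool from pose (P0, yaw deg) to (P1, yaw deg)"
    a=np.radians(y0); d=np.asarray(P1)-P0
    return np.round([ (d[0]*np.cos(a)+d[1]*np.sin(a))/.15,(d[0]*np.sin(a)-d[1]*np.cos(a))/.15,-d[2]/.15,-(y1-y0)/30],4)
def st():
    o=manip.get_obs(); y,M=yaw_of(o["ee_rot"])
    print("t",round(float(o["clock"]),2),"P",np.round(o["position"],4),"yaw",round(y,2),"tilt",np.round(M[:2,2],4),"F",np.round(o["ft_force"],2),"T",np.round(o["torque"],3),"grip",round(float(o["grip_width"]),3),round(float(o["grasp_force"]),1),"q",np.round(o["joint_pos"],2))
    return o,y
E
python3 - <<'E'
from h import *
o,y=st(); P=o["position"]; T=np.array([.549,-.098,.20]); n=6
for i in range(n): print(step(P+(T-P)*i/n,y+(188.5-y)*i/n,P+(T-P)*(i+1)/n,y+(188.5-y)*(i+1)/n))
E
```

```text
t 1.95 P [ 0.1727 -0.6007  0.2534] yaw 16.03 tilt [ 0.0001 -0.0001] F [-0.6   0.36 -0.3 ] T [-0.01  -0.002  0.006] grip 0.997 0.0 q [ 1.27  0.33 -0.06  1.46  0.02  1.35 -0.09]
[ 0.5562 -0.4214  0.0593 -0.9582]
[ 0.6903 -0.102   0.0593 -0.9582]
[ 0.6542  0.2425  0.0593 -0.9582]
[ 0.457   0.5273  0.0593 -0.9582]
[ 0.1471  0.6821  0.0593 -0.9582]
[-0.199   0.6688  0.0593 -0.9582]
```

Emit:
carry_out:
  deltas:
    - [0.556, -0.421, 0.059, -0.958, 0]
    - [0.556, -0.421, 0.059, -0.958, 0]
    - [0.556, -0.421, 0.059, -0.958, 0]
    - [0.556, -0.421, 0.059, -0.958, 0]
  force: 20

```text
clock: 2.45
position: [0.2354, -0.5169, 0.2447]
ee_rot: [0.925, 0.381, -0.0, 0.0]
ft_force: [-0.7, 0.2, -0.1]
grip_width: 0.502
grasp_force: 0.0
```

Emit:
carry_out:
  deltas:
    - [0.69, -0.102, 0.059, -0.958, 0]
    - [0.69, -0.102, 0.059, -0.958, 0]
    - [0.69, -0.102, 0.059, -0.958, 0]
    - [0.69, -0.102, 0.059, -0.958, 0]

```text
clock: 2.95
position: [0.2976, -0.4337, 0.2357]
ee_rot: [0.802, 0.597, -0.0, 0.0]
ft_force: [-0.2, 0.0, 0.8]
grip_width: 0.5
grasp_force: 0.0
```

Emit:
carry_out:
  deltas:
    - [0.654, 0.242, 0.059, -0.958, 0]
    - [0.654, 0.242, 0.059, -0.958, 0]
    - [0.654, 0.242, 0.059, -0.958, 0]
    - [0.654, 0.242, 0.059, -0.958, 0]

```text
clock: 3.45
position: [0.3603, -0.3503, 0.2268]
ee_rot: [0.63, 0.777, -0.0, 0.0]
ft_force: [0.4, 0.3, 0.2]
grip_width: 0.499
grasp_force: 0.0
```

Emit:
carry_out:
  deltas:
    - [0.457, 0.527, 0.059, -0.958, 0]
    - [0.457, 0.527, 0.059, -0.958, 0]
    - [0.457, 0.527, 0.059, -0.958, 0]
    - [0.457, 0.527, 0.059, -0.958, 0]

```text
clock: 3.95
position: [0.423, -0.2668, 0.2179]
ee_rot: [0.418, 0.908, -0.0, 0.0]
ft_force: [0.2, -0.2, -0.5]
grip_width: 0.499
grasp_force: 0.0
```

Emit:
carry_out:
  deltas:
    - [0.147, 0.682, 0.059, -0.958, 0]
    - [0.147, 0.682, 0.059, -0.958, 0]
    - [0.147, 0.682, 0.059, -0.958, 0]
    - [0.147, 0.682, 0.059, -0.958, 0]

```text
clock: 4.45
position: [0.4858, -0.1832, 0.2089]
ee_rot: [0.18, 0.984, -0.0, -0.0]
ft_force: [-0.1, -0.6, -0.8]
grip_width: 0.498
grasp_force: 0.0
```

Emit:
carry_out:
  deltas:
    - [-0.199, 0.669, 0.059, -0.958, 0]
    - [-0.199, 0.669, 0.059, -0.958, 0]
    - [-0.199, 0.669, 0.059, -0.958, 0]
    - [-0.199, 0.669, 0.059, -0.958, 0]
    - [-0.199, 0.669, 0.059, -0.958, 0]

```text
clock: 5.08
position: [0.5486, -0.0998, 0.2002]
ee_rot: [-0.07, 0.998, -0.0, -0.0]
ft_force: [0.0, -0.0, -0.2]
grip_width: 0.498
grasp_force: 0.0
```

```bash
python3 - <<'E'
from h import *
o,y=st(); print(step(o["position"],y,[.549,-.098,.091],188.5-360 if y<0 else 188.5))
E
```

```text
t 5.08 P [ 0.5486 -0.0998  0.2002] yaw -172.01 tilt [-0.0002 -0.0007] F [ 0.   -0.   -0.18] T [-0.017 -0.017  0.04 ] grip 0.498 0.0 q [ 0.74  0.31 -0.76  1.68  0.22  1.24  1.64]
[-0.0046  0.0117  0.7278 -0.0171]
```

Emit:
carry_out:
  deltas:
    - [-0.005, 0.012, 0.4, -0.017, 0]
    - [-0.005, 0.012, 0.728, -0.017, 0]
    - [-0.005, 0.012, 0.728, -0.017, 0]
    - [-0.005, 0.012, 0.728, -0.017, 0]
    - [-0.005, 0.012, 0.728, -0.017, -1]
    - [-0.005, 0.012, 0.728, -0.017, -1]
    - [-0.005, 0.012, 0.728, -0.017, -1]
    - [-0.005, 0.012, 0.728, -0.017, -1]
    - [-0.005, 0.012, 0.728, -0.017, -1]
    - [-0.005, 0.012, 0.728, -0.017, -1]
  force: 50

```text
clock: 6.32
position: [0.5505, -0.0966, 0.0929]
ee_rot: [-0.078, 0.997, -0.001, 0.001]
ft_force: [-0.6, -0.9, 6.7]
grip_width: 0.159
grasp_force: 48.7
```

```bash
python3 - <<'E'
from h import *
st()
E
```

```text
t 6.33 P [ 0.5505 -0.0966  0.0929] yaw -171.05 tilt [ 0.0028 -0.0013] F [-0.56 -0.95  6.72] T [-0.187  0.364 -0.024] grip 0.159 48.7 q [ 0.69  0.43 -0.72  1.79  0.33  1.04  1.58]
```

Emit:
carry_out:
  deltas:
    - [0, 0, -0.15, 0, -1]
    - [0, 0, -0.4, 0, -1]
    - [0, 0, -0.75, 0, -1]
    - [0, 0, -0.75, 0, -1]
    - [0, 0, -0.75, 0, -1]
    - [0, 0, -0.75, 0, -1]

```text
clock: 7.08
position: [0.5487, -0.0963, 0.2023]
ee_rot: [-0.078, 0.997, 0.0, -0.001]
ft_force: [-0.2, -0.3, -1.8]
grip_width: 0.157
grasp_force: 49.8
```

```bash
python3 - <<'E'
from h import *
o,y=st(); P=o["position"]
p=camera("scene"); save(p,"pics/s4.png",(160,140,400,320),3)
C=cloud(p); z=C[...,2]; m=(np.hypot(C[...,0]-P[0],C[...,1]-P[1])<.06)&(p["depth"]>0)
for a,b in((.115,.13),(.13,.145),(.145,.163),(.165,.18),(.18,.21)):
    k=m&(z>a)&(z<b); Q=C[k]
    if len(Q)>4: r=cv2.minAreaRect(Q[:,:2].astype(np.float32)*1000); print(a,len(Q),np.round(r[0],1),np.round(r[1],1),round(r[2],1),Q.min(0),Q.max(0))
T=np.array([.550,.2195,.20]); Y=y%360; n=3; y1=162
for i in range(n): print(step(P+(T-P)*i/n,Y+(y1-Y)*i/n,P+(T-P)*(i+1)/n,Y+(y1-Y)*(i+1)/n))
E
```

```text
t 7.08 P [ 0.5487 -0.0963  0.2023] yaw -171.03 tilt [-0.002   0.0004] F [-0.23 -0.26 -1.8 ] T [-0.001 -0.05  -0.02 ] grip 0.157 49.8 q [ 0.74  0.31 -0.77  1.68  0.22  1.25  1.65]
0.115 16 [549.4 -99.6] [15.9  5.8] 43.2 [ 0.54164209 -0.10328541  0.12038008] [ 0.55394195 -0.09205554  0.12965657]
0.13 42 [546.7 -97.3] [15.6 13.9] 7.5 [ 0.53934107 -0.10457628  0.13004093] [ 0.55502489 -0.08948249  0.14493272]
0.145 53 [550.8 -98.7] [19.6 12.4] 54.2 [ 0.54005977 -0.10396757  0.14519329] [ 0.55615222 -0.08716863  0.16281474]
0.165 26 [ 550.7 -100. ] [17.9 12. ] 46.8 [ 0.54035674 -0.10403167  0.16508692] [ 0.55610575 -0.08932633  0.17704388]
0.18 162 [550.7 -98.9] [40.6 33.5] 51.3 [ 0.52492119 -0.11653943  0.18108416] [ 0.57123142 -0.07418234  0.20993302]
[-0.1124  0.6927  0.0051  0.2997]
[-0.0027  0.7018  0.0051  0.2997]
[0.107  0.6936 0.0051 0.2997]
```

View pics/s4.png

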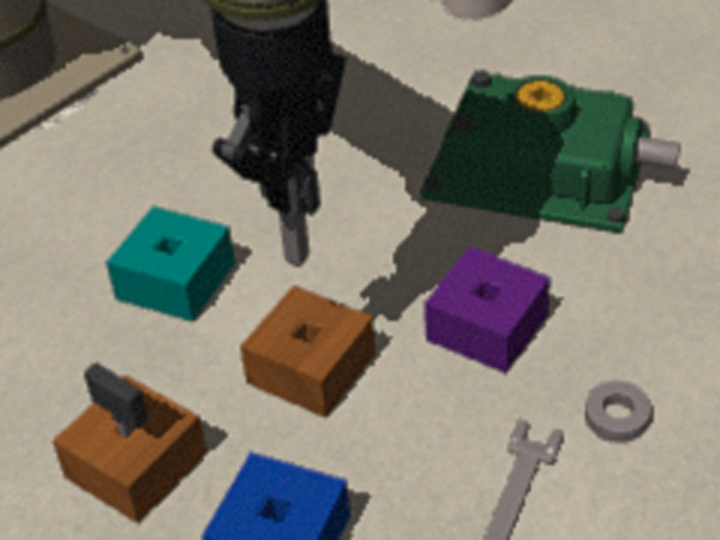

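The thick key is lifted and upright in the gripper at scene crop (292,225), and its block at (308,345) is empty. Now I'll carry it to the plug.

Emit:
carry_out:
  deltas:
    - [-0.112, 0.693, 0.005, 0.3, -1]
    - [-0.112, 0.693, 0.005, 0.3, -1]
    - [-0.112, 0.693, 0.005, 0.3, -1]

```text
clock: 7.5
position: [0.5491, 0.0135, 0.2023]
ee_rot: [-0.003, 1.0, 0.001, -0.0]
ft_force: [0.7, -1.5, -1.7]
grip_width: 0.156
grasp_force: 49.8
```

Emit:
carry_out:
  deltas:
    - [-0.003, 0.702, 0.005, 0.3, -1]
    - [-0.003, 0.702, 0.005, 0.3, -1]
    - [-0.003, 0.702, 0.005, 0.3, -1]

```text
clock: 7.88
position: [0.5494, 0.1179, 0.2015]
ee_rot: [0.076, 0.997, 0.001, -0.001]
ft_force: [0.5, -1.2, -1.5]
grip_width: 0.154
grasp_force: 49.8
```

Emit:
carry_out:
  deltas:
    - [0.107, 0.694, 0.005, 0.3, -1]
    - [0.107, 0.694, 0.005, 0.3, -1]
    - [0.107, 0.694, 0.005, 0.3, -1]
    - [0.107, 0.694, 0.005, 0.3, -1]
    - [0.107, 0.694, 0.005, 0.3, -1]

```text
clock: 8.5
position: [0.5513, 0.2175, 0.2008]
ee_rot: [0.158, 0.987, -0.001, -0.0]
ft_force: [-0.0, -0.7, -2.4]
grip_width: 0.155
grasp_force: 49.8
```

```bash
python3 - <<'E'
from h import *
o,y=st(); P=o["position"]
p=camera("scene"); save(p,"pics/s5.png",(290,120,390,200),6)
C=cloud(p); z=C[...,2]; m=(np.hypot(C[...,0]-P[0],C[...,1]-P[1])<.03)&(p["depth"]>0)
for a,b in((.118,.13),(.13,.145),(.118,.16),(.145,.163)):
    Q=C[m&(z>a)&(z<b)]
    if len(Q)>4: r=cv2.minAreaRect(Q[:,:2].astype(np.float32)*1000); print(a,len(Q),np.round(r[0],1),np.round(r[1],1),round(r[2],1))
hsv=cv2.cvtColor(p["img"],cv2.COLOR_RGB2HSV)
Q=C[(np.hypot(C[...,0]-.55,C[...,1]-.22)<.04)&(z>.08)&(z<.092)]
print("collar+plug",cv2.minEnclosingCircle(Q[:,:2].astype(np.float32)*1000))
print(step(P,y,[.55,.2195,.16],162))
E
```

```text
t 8.5 P [0.5513 0.2175 0.2008] yaw 161.83 tilt [-0.0003 -0.0011] F [-0.04 -0.65 -2.36] T [ 0.01  -0.056 -0.018] grip 0.155 49.8 q [ 0.19  0.41 -0.81  1.59  0.3   1.28  0.58]
0.118 19 [550.7 215.5] [19.  11.9] 27.6
0.13 37 [549.6 214.5] [20.3 12.8] 14.8
0.118 89 [550.3 214.5] [20.  15.5] 21.2
0.145 41 [550.  213.1] [19.9 12.4] 13.6
collar+plug ((552.13671875, 219.18519592285156), 32.788902282714844)
[ 0.0123  0.0096  0.2723 -0.0056]
```

View pics/s5.png

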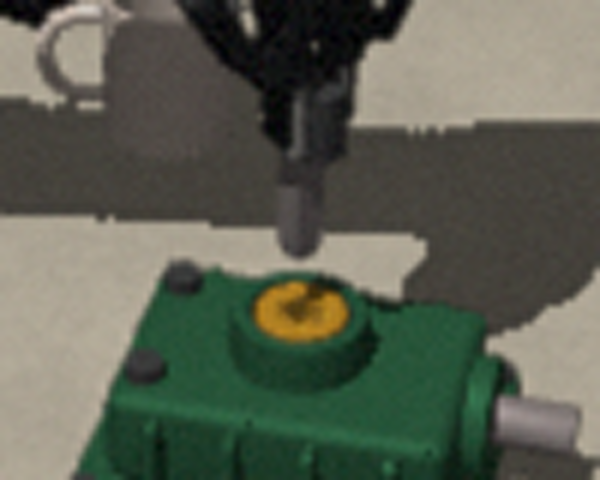

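The key foot hangs at crop (300,240), just above the plug at (300,310). I'll correct by about 2 mm and lower with force checks.

Emit:
carry_out:
  deltas:
    - [0.012, 0.01, 0.1, 0, -1]
    - [0.012, 0.01, 0.19, 0, -1]
    - [0.012, 0.01, 0.19, 0, -1]
    - [0.012, 0.01, 0.19, 0, -1]

```text
clock: 9.05
position: [0.5495, 0.2217, 0.1728]
ee_rot: [0.157, 0.988, 0.0, -0.0]
ft_force: [-0.4, -0.1, -0.9]
grip_width: 0.153
grasp_force: 49.8
```

```bash
python3 - <<'E'
from h import *
o,y=st(); print(step(o["position"],y,[.55,.2195,.16],162))
E
```

```text
t 9.05 P [0.5495 0.2217 0.1728] yaw 161.98 tilt [-0.0001  0.    ] F [-0.36 -0.08 -0.86] T [ 0.041  0.002 -0.027] grip 0.153 49.8 q [ 0.17  0.43 -0.8   1.62  0.33  1.23  0.56]
[-0.0077 -0.0128  0.085  -0.0005]
```

Emit:
carry_out:
  deltas:
    - [-0.008, -0.013, 0, 0, -1]
    - [-0.008, -0.013, 0.03, 0, -1]
    - [-0.008, -0.013, 0.06, 0, -1]
    - [-0.008, -0.013, 0.08, 0, -1]
    - [-0.008, -0.013, 0.08, 0, -1]

```text
clock: 9.68
position: [0.5506, 0.219, 0.1606]
ee_rot: [0.157, 0.988, -0.0, 0.001]
ft_force: [3.9, -2.0, -4.1]
grip_width: 0.161
grasp_force: 49.8
```

```bash
python3 - <<'E'
from h import *
st()
E
```

```text
t 9.68 P [0.5506 0.219  0.1606] yaw 161.95 tilt [ 0.0011 -0.0002] F [ 3.93 -1.95 -4.08] T [-0.252 -1.487 -0.   ] grip 0.161 49.8 q [ 0.17  0.44 -0.79  1.63  0.33  1.21  0.56]
```

Emit:
carry_out:
  deltas:
    - [-0.01, 0, 0, 0, -1]
    - [-0.01, 0, 0.02, 0, -1]
    - [-0.01, 0, 0.04, 0, -1]
    - [-0.01, 0, 0.04, 0, -1]

```text
clock: 10.18
position: [0.5513, 0.2189, 0.1544]
ee_rot: [0.157, 0.988, -0.0, -0.0]
ft_force: [3.0, -1.6, -3.1]
grip_width: 0.155
grasp_force: 49.8
```

```bash
python3 - <<'E'
from h import *
st()
p=camera("scene"); save(p,"pics/s6.png",(290,120,390,200),6)
E
```

```text
t 10.18 P [0.5513 0.2189 0.1544] yaw 161.98 tilt [-0.0003 -0.0002] F [ 3.   -1.6  -3.08] T [-0.218 -0.779 -0.01 ] grip 0.155 49.8 q [ 0.17  0.45 -0.79  1.64  0.34  1.2   0.56]
```

View pics/s6.png

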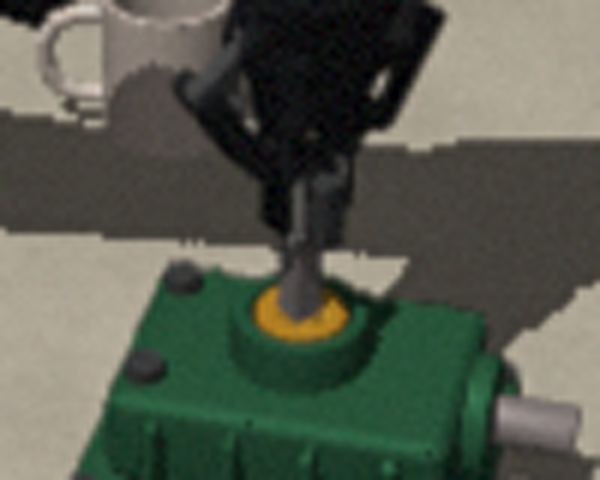

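The shank is in the socket, at crop (300,300). Easing toward +x and going on down.

Emit:
carry_out:
  deltas:
    - [-0.009, 0, 0, 0, -1]
    - [-0.009, 0, 0.02, 0, -1]
    - [-0.009, 0, 0.04, 0, -1]
    - [-0.009, 0, 0.05, 0, -1]
    - [-0.009, 0, 0.05, 0, -1]

```text
clock: 10.85
position: [0.5528, 0.2189, 0.1488]
ee_rot: [0.157, 0.988, -0.0, 0.0]
ft_force: [-4.6, -3.6, 13.2]
grip_width: 0.158
grasp_force: 52.1
```

```bash
python3 - <<'E'
from h import *
st()
E
```

```text
t 10.85 P [0.5528 0.2189 0.1488] yaw 161.99 tilt [ 0.0008 -0.0002] F [-4.62 -3.59 13.16] T [-0.706  1.352 -0.017] grip 0.158 52.1 q [ 0.17  0.46 -0.79  1.64  0.35  1.19  0.56]
```

Emit:
carry_out:
  deltas:
    - [0.003, -0.004, -0.01, 0, -1]
    - [0.003, -0.004, -0.01, 0, -1]
    - [0.003, -0.004, -0.01, 0, -1]
    - [0.003, -0.004, -0.01, 0, -1]
  force: 22

```text
clock: 11.35
position: [0.5521, 0.2183, 0.1489]
ee_rot: [0.157, 0.988, 0.0, 0.0]
ft_force: [-1.2, -0.0, 6.1]
grip_width: 0.157
grasp_force: 50.7
```

```bash
python3 - <<'E'
from h import *
st()
E
```

```text
t 11.35 P [0.5521 0.2183 0.1489] yaw 161.99 tilt [0.0002 0.0001] F [-1.17 -0.01  6.12] T [-0.055  0.446 -0.002] grip 0.157 50.7 q [ 0.17  0.46 -0.79  1.64  0.35  1.19  0.56]
```

Emit:
carry_out:
  deltas:
    - [0, 0, 0, 0, -0.55]
    - [0, 0, 0, 0, -0.55]
    - [0, 0, 0, 0, -1]
    - [0, 0, 0, 0, -1]
    - [0, 0, 0, 0, -1]
  force: 22

```text
clock: 11.98
position: [0.552, 0.218, 0.1485]
ee_rot: [0.157, 0.988, -0.0, -0.0]
ft_force: [-0.4, -0.0, -1.4]
grip_width: 0.159
grasp_force: 26.1
```

```bash
python3 - <<'E'
from h import *
st()
E
```

```text
t 11.97 P [0.552  0.218  0.1485] yaw 161.98 tilt [-0.0003 -0.0003] F [-0.35 -0.04 -1.44] T [ 0.056 -0.026 -0.029] grip 0.159 26.1 q [ 0.17  0.46 -0.79  1.64  0.35  1.19  0.56]
```

Emit:
carry_out:
  deltas:
    - [0, 0, 0, 0.2, -1]
    - [0, 0, 0, 0.4, -1]
    - [0, 0, 0, 0.6, -1]
    - [0, 0, 0, 0.8, -1]
    - [0, 0, 0, 0.9, -1]
    - [0, 0, 0, 0.9, -1]
    - [0, 0, 0, 0.9, -1]

```text
clock: 12.85
position: [0.5518, 0.2176, 0.1485]
ee_rot: [0.382, 0.924, -0.001, -0.0]
ft_force: [-1.7, -2.8, -0.6]
grip_width: 0.163
grasp_force: 26.2
```

```bash
python3 - <<'E'
from h import *
for i in range(5): st(); camera("scene")
E
```

```text
t 12.85 P [0.5518 0.2176 0.1485] yaw 135.04 tilt [-0.0008 -0.001 ] F [-1.68 -2.84 -0.56] T [-0.819  0.517  0.024] grip 0.163 26.2 q [ 0.11  0.43 -0.7   1.64  0.3   1.18  0.12]
t 12.9 P [0.5519 0.2176 0.1485] yaw 135.03 tilt [-0.0008 -0.0009] F [-1.79 -2.75 -1.04] T [-0.841  0.575  0.008] grip 0.157 26.2 q [ 0.11  0.43 -0.7   1.64  0.3   1.18  0.12]
t 12.95 P [0.5519 0.2176 0.1485] yaw 135.01 tilt [-0.0007 -0.0008] F [-2.36 -3.03 -1.2 ] T [-0.891  0.595  0.058] grip 0.159 26.2 q [ 0.11  0.43 -0.7   1.64  0.3   1.18  0.12]
t 13.0 P [0.5519 0.2177 0.1485] yaw 135.0 tilt [-0.0007 -0.0008] F [-1.78 -2.82 -0.45] T [-0.864  0.618 -0.049] grip 0.159 26.2 q [ 0.11  0.43 -0.7   1.64  0.3   1.18  0.12]
t 13.05 P [0.5519 0.2177 0.1485] yaw 135.0 tilt [-0.0007 -0.0008] F [-2.86 -3.32 -0.4 ] T [-0.984  0.65   0.066] grip 0.161 26.2 q [ 0.11  0.43 -0.7   1.64  0.3   1.18  0.12]
```

Emit:
carry_out:
  deltas:
    - [0, -0.005, 0, 0.1, -1]
    - [0, -0.005, 0, 0.2, -1]
    - [0, -0.005, 0, 0.2, -1]
    - [0, -0.005, 0, 0.2, -1]

```text
clock: 13.6
position: [0.5515, 0.2175, 0.1486]
ee_rot: [0.43, 0.903, -0.0, -0.0]
ft_force: [-1.6, -3.3, -2.5]
grip_width: 0.155
grasp_force: 26.0
```

```bash
cat > r.py <<'E'
from h import *
import sys
n=int(sys.argv[1]) if len(sys.argv)>1 else 4
L=[]
for i in range(n):
    o=manip.get_obs(); L.append(np.r_[o["ft_force"],o["torque"],o["grasp_force"],o["grip_width"]]); camera("top") if i<n-1 else 0
L=np.array(L); m=L.mean(0); y,_=yaw_of(o["ee_rot"])
print("t %.2f yaw %.2f Tz %.3f+-%.3f Txy %.2f %.2f F %s grasp %.1f w %.3f P %s q7 %.2f"%(o["clock"],y,m[5],L[:,5].std()/len(L)**.5,m[3],m[4],np.round(m[:3],1),m[6],m[7],np.round(o["position"],4),o["joint_pos"][6]))
E
python3 r.py 6
```

```text
t 13.85 yaw 129.00 Tz 0.007+-0.008 Txy -0.82 0.34 F [-1.2 -2.9 -3.5] grasp 25.9 w 0.158 P [0.5515 0.2175 0.1486] q7 0.02
```

Emit:
carry_out:
  deltas:
    - [0, -0.003, 0, 0.05, -1]
    - [0, -0.003, 0, 0.05, -1]

```text
clock: 14.1
position: [0.5513, 0.2173, 0.1487]
ee_rot: [0.443, 0.897, 0.0, 0.0]
ft_force: [-1.7, -2.7, -4.8]
grip_width: 0.159
grasp_force: 25.6
```

```bash
python3 r.py 2
```

```text
t 14.15 yaw 127.48 Tz 0.010+-0.019 Txy -0.63 0.07 F [-1.1 -2.9 -4.7] grasp 25.6 w 0.157 P [0.5513 0.2174 0.1487] q7 -0.00
```

Emit:
carry_out:
  deltas:
    - [0, -0.003, 0, 0.05, -1]
    - [0, -0.003, 0, 0.05, -1]

```text
clock: 14.4
position: [0.5511, 0.2172, 0.1489]
ee_rot: [0.454, 0.891, 0.0, 0.0]
ft_force: [1.0, -1.4, -5.5]
grip_width: 0.163
grasp_force: 25.6
```

```bash
python3 r.py 2
```

```text
t 14.45 yaw 125.98 Tz 0.015+-0.028 Txy -0.42 -0.25 F [ 1.  -1.5 -5.2] grasp 25.6 w 0.162 P [0.5511 0.2171 0.1489] q7 -0.03
```

Emit:
carry_out:
  deltas:
    - [0, 0, 0, 0.05, -1]
    - [0, 0, 0, 0.05, -1]

```text
clock: 14.7
position: [0.551, 0.2171, 0.1488]
ee_rot: [0.466, 0.885, 0.0, 0.0]
ft_force: [1.3, -1.3, -4.9]
grip_width: 0.158
grasp_force: 25.7
```

```bash
python3 r.py 2
```

```text
t 14.75 yaw 124.48 Tz 0.033+-0.015 Txy -0.36 -0.32 F [ 1.1 -1.2 -4.8] grasp 25.7 w 0.159 P [0.551  0.2171 0.1488] q7 -0.05
```

Emit:
carry_out:
  deltas:
    - [0, 0, 0, 0.05, -1]
    - [0, 0, 0, 0.05, -1]

```text
clock: 15.0
position: [0.5509, 0.2171, 0.1488]
ee_rot: [0.478, 0.879, 0.0, 0.0]
ft_force: [2.3, -1.7, -4.2]
grip_width: 0.164
grasp_force: 25.7
```

```bash
python3 r.py 2
```

```text
t 15.05 yaw 122.97 Tz -0.003+-0.006 Txy -0.35 -0.41 F [ 1.4 -1.2 -3.9] grasp 25.7 w 0.162 P [0.551  0.2171 0.1488] q7 -0.08
```

Emit:
carry_out:
  deltas:
    - [0, 0, 0, 0.05, -1]
    - [0, 0, 0, 0.05, -1]

```text
clock: 15.3
position: [0.5509, 0.2171, 0.1488]
ee_rot: [0.489, 0.872, 0.0, 0.0]
ft_force: [0.0, -1.3, -2.6]
grip_width: 0.162
grasp_force: 25.8
```

```bash
python3 r.py 2
```

```text
t 15.35 yaw 121.48 Tz 0.016+-0.006 Txy -0.37 -0.37 F [ 0.7 -1.4 -2.7] grasp 25.8 w 0.162 P [0.5509 0.2171 0.1488] q7 -0.10
```

Emit:
carry_out:
  deltas:
    - [0, 0, 0, 0.05, -1]
    - [0, 0, 0, 0.05, -1]

```text
clock: 15.6
position: [0.5509, 0.217, 0.1488]
ee_rot: [0.5, 0.866, -0.0, 0.0]
ft_force: [1.1, -1.5, -2.8]
grip_width: 0.162
grasp_force: 25.9
```

```bash
python3 r.py 2
```

```text
t 15.65 yaw 119.98 Tz 0.043+-0.001 Txy -0.42 -0.27 F [ 1.4 -1.4 -2.8] grasp 25.9 w 0.162 P [0.5509 0.217  0.1488] q7 -0.13
```

Emit:
carry_out:
  deltas:
    - [0, 0, 0, 0.05, -1]
    - [0, 0, 0, 0.05, -1]

```text
clock: 15.9
position: [0.5508, 0.217, 0.1488]
ee_rot: [0.512, 0.859, -0.0, 0.0]
ft_force: [1.4, -1.6, -1.9]
grip_width: 0.161
grasp_force: 26.0
```

```bash
python3 r.py 2
```

```text
t 15.95 yaw 118.48 Tz 0.039+-0.008 Txy -0.44 -0.19 F [ 1.  -2.  -1.7] grasp 26.0 w 0.162 P [0.5509 0.217  0.1488] q7 -0.15
```

Emit:
carry_out:
  deltas:
    - [0, 0, 0, 0.05, -1]
    - [0, 0, 0, 0.05, -1]

```text
clock: 16.2
position: [0.5508, 0.217, 0.1488]
ee_rot: [0.523, 0.852, -0.0, 0.0]
ft_force: [0.8, -1.8, -1.6]
grip_width: 0.162
grasp_force: 26.1
```

```bash
python3 r.py 2
```

```text
t 16.25 yaw 116.98 Tz 0.052+-0.016 Txy -0.44 -0.11 F [ 0.6 -1.5 -1.6] grasp 26.1 w 0.162 P [0.5508 0.217  0.1488] q7 -0.18
```

Emit:
carry_out:
  deltas:
    - [0, 0, 0, 0.05, -1]
    - [0, 0, 0, 0.05, -1]

```text
clock: 16.5
position: [0.5508, 0.217, 0.1488]
ee_rot: [0.534, 0.845, -0.0, 0.0]
ft_force: [-0.9, -1.9, -1.1]
grip_width: 0.158
grasp_force: 26.2
```

```bash
python3 r.py 2
```

```text
t 16.55 yaw 115.47 Tz 0.048+-0.031 Txy -0.50 -0.01 F [-0.2 -1.6 -1.2] grasp 26.2 w 0.157 P [0.5508 0.217  0.1488] q7 -0.20
```

Emit:
carry_out:
  deltas:
    - [0, 0, 0, 0.05, -1]
    - [0, 0, 0, 0.05, -1]

```text
clock: 16.8
position: [0.5508, 0.217, 0.1488]
ee_rot: [0.545, 0.838, -0.0, 0.0]
ft_force: [-1.0, -2.5, -0.1]
grip_width: 0.163
grasp_force: 26.2
```

```bash
python3 r.py 2
```

```text
t 16.85 yaw 113.98 Tz 0.074+-0.004 Txy -0.53 0.13 F [-1.  -2.3 -0.4] grasp 26.2 w 0.162 P [0.5508 0.217  0.1487] q7 -0.22
```

Emit:
carry_out:
  deltas:
    - [0, 0, 0, 0.05, -1]
    - [0, 0, 0, 0.05, -1]

```text
clock: 17.1
position: [0.5508, 0.217, 0.1488]
ee_rot: [0.556, 0.831, -0.0, 0.0]
ft_force: [-0.9, -1.3, -0.3]
grip_width: 0.163
grasp_force: 26.3
```

```bash
python3 r.py 2
```

```text
t 17.15 yaw 112.48 Tz 0.026+-0.004 Txy -0.55 0.20 F [-0.8 -1.7 -0.2] grasp 26.3 w 0.162 P [0.5508 0.217  0.1487] q7 -0.25
```

Emit:
carry_out:
  deltas:
    - [0, 0, 0, 0.05, -1]
    - [0, 0, 0, 0.05, -1]

```text
clock: 17.4
position: [0.5508, 0.217, 0.1487]
ee_rot: [0.567, 0.824, -0.0, -0.0]
ft_force: [-0.1, -1.7, 0.7]
grip_width: 0.163
grasp_force: 26.3
```

```bash
python3 r.py 2
```

```text
t 17.45 yaw 110.98 Tz 0.018+-0.005 Txy -0.60 0.33 F [-0.7 -1.6  0.8] grasp 26.3 w 0.162 P [0.5508 0.217  0.1487] q7 -0.27
```

Emit:
carry_out:
  deltas:
    - [0, 0, 0, 0.05, -1]
    - [0, 0, 0, 0.05, -1]

```text
clock: 17.7
position: [0.5508, 0.217, 0.1487]
ee_rot: [0.578, 0.816, -0.0, 0.0]
ft_force: [-1.4, -2.5, -0.9]
grip_width: 0.161
grasp_force: 26.4
```

```bash
python3 r.py 2
```

```text
t 17.75 yaw 109.48 Tz 0.017+-0.004 Txy -0.61 0.44 F [-1.3 -2.7 -0.6] grasp 26.4 w 0.161 P [0.5508 0.217  0.1487] q7 -0.30
```

Emit:
carry_out:
  deltas:
    - [0, 0, 0, 0.05, -1]
    - [0, 0, 0, 0.05, -1]

```text
clock: 18.0
position: [0.5508, 0.217, 0.1487]
ee_rot: [0.588, 0.809, -0.0, 0.0]
ft_force: [-2.4, -2.2, -0.2]
grip_width: 0.161
grasp_force: 26.4
```

```bash
python3 r.py 2
```

```text
t 18.05 yaw 107.98 Tz 0.032+-0.019 Txy -0.63 0.52 F [-2.5 -2.3  0.1] grasp 26.4 w 0.159 P [0.5508 0.217  0.1487] q7 -0.32
```

Emit:
carry_out:
  deltas:
    - [-0.001, -0.003, 0, 0.05, -1]
    - [-0.001, -0.003, 0, 0.05, -1]

```text
clock: 18.3
position: [0.5506, 0.2168, 0.1487]
ee_rot: [0.599, 0.801, 0.0, 0.0]
ft_force: [-0.9, -2.2, -0.9]
grip_width: 0.161
grasp_force: 26.2
```

```bash
python3 r.py 2
```

```text
t 18.35 yaw 106.48 Tz 0.032+-0.009 Txy -0.38 0.17 F [-1.  -1.9 -1.1] grasp 26.2 w 0.162 P [0.5506 0.2169 0.1487] q7 -0.35
```

Emit:
carry_out:
  deltas:
    - [0, 0, 0, 0.05, -1]
    - [0, 0, 0, 0.05, -1]

```text
clock: 18.6
position: [0.5505, 0.2168, 0.1488]
ee_rot: [0.609, 0.793, 0.0, 0.0]
ft_force: [-0.2, -1.9, -1.4]
grip_width: 0.161
grasp_force: 26.2
```

```bash
python3 r.py 2
```

```text
t 18.65 yaw 104.98 Tz 0.033+-0.013 Txy -0.35 0.21 F [ 0.  -1.6 -1.4] grasp 26.2 w 0.161 P [0.5505 0.2168 0.1487] q7 -0.37
```

Emit:
carry_out:
  deltas:
    - [0, 0, 0, 0.05, -1]
    - [0, 0, 0, 0.05, -1]

```text
clock: 18.9
position: [0.5505, 0.2168, 0.1487]
ee_rot: [0.619, 0.785, 0.0, 0.0]
ft_force: [-0.4, -1.2, -0.5]
grip_width: 0.159
grasp_force: 26.2
```

```bash
python3 r.py 2
```

```text
t 18.95 yaw 103.48 Tz 0.055+-0.007 Txy -0.26 0.23 F [-0.6 -1.2 -0.5] grasp 26.2 w 0.160 P [0.5505 0.2168 0.1487] q7 -0.40
```

Emit:
carry_out:
  deltas:
    - [0, 0, 0, 0.05, -1]
    - [0, 0, 0, 0.05, -1]

```text
clock: 19.2
position: [0.5504, 0.2168, 0.1487]
ee_rot: [0.63, 0.777, -0.0, 0.0]
ft_force: [-0.9, -1.2, -1.1]
grip_width: 0.16
grasp_force: 26.2
```

```bash
python3 r.py 2
```

```text
t 19.25 yaw 101.98 Tz 0.035+-0.008 Txy -0.27 0.29 F [-1.  -1.3 -0.6] grasp 26.2 w 0.160 P [0.5504 0.2168 0.1487] q7 -0.42
```

Emit:
carry_out:
  deltas:
    - [0, 0, 0, 0.05, -1]
    - [0, 0, 0, 0.05, -1]

```text
clock: 19.5
position: [0.5504, 0.2168, 0.1487]
ee_rot: [0.64, 0.769, -0.0, 0.0]
ft_force: [-1.3, -0.9, 0.0]
grip_width: 0.158
grasp_force: 26.2
```

```bash
python3 r.py 2
```

```text
t 19.55 yaw 100.48 Tz 0.116+-0.011 Txy -0.27 0.42 F [-1.1 -1.5 -1.1] grasp 26.2 w 0.161 P [0.5504 0.2168 0.1487] q7 -0.45
```

Emit:
carry_out:
  deltas:
    - [0, 0, 0, 0.01, -1]
    - [0, 0, 0, 0.01, -1]

```text
clock: 19.8
position: [0.5504, 0.2168, 0.1487]
ee_rot: [0.642, 0.767, -0.0, -0.0]
ft_force: [-1.0, -0.7, 0.1]
grip_width: 0.155
grasp_force: 26.3
```

```bash
python3 r.py 6
```

```text
t 20.05 yaw 100.18 Tz 0.123+-0.008 Txy -0.27 0.50 F [-2.  -0.9 -0.7] grasp 26.3 w 0.161 P [0.5504 0.2167 0.1487] q7 -0.45
```

Emit:
carry_out:
  deltas:
    - [0, 0, 0, 0.02, -1]
    - [0, 0, 0, 0.02, -1]

```text
clock: 20.3
position: [0.5504, 0.2168, 0.1487]
ee_rot: [0.646, 0.764, -0.0, 0.0]
ft_force: [-1.1, -1.2, -0.2]
grip_width: 0.159
grasp_force: 26.3
```

```bash
python3 r.py 6
```

```text
t 20.55 yaw 99.59 Tz 0.180+-0.016 Txy -0.21 0.57 F [-2.  -1.1 -0.5] grasp 26.3 w 0.160 P [0.5504 0.2168 0.1487] q7 -0.46
```

Emit:
carry_out:
  deltas:
    - [0, 0, 0, 0.05, -1]
    - [0, 0, 0, 0.05, -1]

```text
clock: 20.8
position: [0.5504, 0.2168, 0.1487]
ee_rot: [0.656, 0.755, -0.0, 0.0]
ft_force: [-2.3, -1.0, -0.6]
grip_width: 0.158
grasp_force: 26.4
```

```bash
python3 r.py 6
```

```text
t 21.05 yaw 98.09 Tz 0.281+-0.005 Txy -0.24 0.67 F [-2.8 -0.7 -0.5] grasp 26.4 w 0.160 P [0.5504 0.2168 0.1487] q7 -0.49
```

Emit:
carry_out:
  deltas:
    - [0, 0, 0, 0.04, -1]
    - [0, 0, 0, 0.04, -1]

```text
clock: 21.3
position: [0.5504, 0.2168, 0.1487]
ee_rot: [0.664, 0.748, -0.0, 0.0]
ft_force: [-2.4, -0.2, -1.6]
grip_width: 0.161
grasp_force: 26.6
```

```bash
python3 r.py 6
```

```text
t 21.55 yaw 96.89 Tz 0.351+-0.013 Txy -0.22 0.77 F [-2.5 -0.5 -1. ] grasp 26.6 w 0.162 P [0.5504 0.2168 0.1487] q7 -0.51
```

Emit:
carry_out:
  deltas:
    - [0, 0, 0, 0.035, -1]
    - [0, 0, 0, 0.035, -1]

```text
clock: 21.8
position: [0.5504, 0.2168, 0.1487]
ee_rot: [0.67, 0.742, -0.0, 0.0]
ft_force: [-2.5, 0.1, -0.7]
grip_width: 0.159
grasp_force: 27.0
```

```bash
python3 r.py 8
```

```text
t 22.15 yaw 95.83 Tz 0.409+-0.010 Txy -0.20 0.85 F [-2.6 -0.7 -0.8] grasp 27.0 w 0.162 P [0.5504 0.2167 0.1487] q7 -0.52
```

Snug at about 0.41 N m. I'll unwind into the middle of the play, re-square the grip and pull out.

Emit:
carry_out:
  deltas:
    - [0, 0, 0, -0.15, -1]
    - [0, 0, 0, -0.33, -1]
    - [0, 0, 0, -0.33, -1]

```text
clock: 22.52
position: [0.5509, 0.2166, 0.1488]
ee_rot: [0.604, 0.797, 0.0, 0.0]
ft_force: [-1.5, 0.0, -1.5]
grip_width: 0.165
grasp_force: 26.1
```

```bash
python3 r.py 6
```

```text
t 22.77 yaw 105.65 Tz 0.008+-0.010 Txy -0.06 0.07 F [-0.3 -0.1 -2. ] grasp 26.0 w 0.161 P [0.5508 0.2167 0.1489] q7 -0.36
```

Unloaded. Re-grip and pull straight up.

Emit:
carry_out:
  deltas:
    - [0, 0, 0, 0, -0.55]
    - [0, 0, 0, 0, -0.55]
    - [0, 0, 0, 0, -1]
    - [0, 0, 0, 0, -1]
    - [0, 0, 0, 0, -1]
    - [0, 0, -0.05, 0, -1]
    - [0, 0, -0.1, 0, -1]
    - [0, 0, -0.2, 0, -1]
    - [0, 0, -0.4, 0, -1]
    - [0, 0, -0.4, 0, -1]
    - [0, 0, -0.4, 0, -1]
  force: 50

```text
clock: 24.15
position: [0.5503, 0.2165, 0.2084]
ee_rot: [0.604, 0.797, -0.0, 0.0]
ft_force: [0.4, 0.0, -3.0]
grip_width: 0.158
grasp_force: 49.1
```

```bash
python3 - <<'E'
from h import *
o,y=st(); P=o["position"]
ps=[camera("scene") for _ in range(3)]; p=ps[0]; save(p,"pics/s7.png",(170,120,390,300),3)
C=cloud(p); hsv=cv2.cvtColor(p["img"],cv2.COLOR_RGB2HSV); z=C[...,2]
m=(np.hypot(C[...,0]-.549,C[...,1]+.098)<.06)&(z>.04)&(z<.05)&(hsv[...,0]<16)&(hsv[...,1]>90)
r=cv2.minAreaRect(C[m][:,:2].astype(np.float32)*1000); print("block",r)
# hole: dark pixels in orthographic view of the top face
I=np.mean([q["img"].astype(np.float32) for q in ps],0)
x,yy=np.meshgrid(np.arange(-.02,.02,.0005),np.arange(-.02,.02,.0005))
W=np.stack([.549+x,-.098+yy,np.full_like(x,.045)],-1)@p["R"].T+p["t"]
u=f(p)*W[...,0]/W[...,2]+p["cx"]; v=f(p)*W[...,1]/W[...,2]+p["cy"]
g=cv2.remap(I,u.astype(np.float32),v.astype(np.float32),cv2.INTER_LINEAR).sum(-1)
k=g<(np.median(g)+g.min())/2; print("hole dark",x[k].mean()+.549,yy[k].mean()-.098,cv2.minAreaRect(np.c_[x[k],yy[k]].astype(np.float32)*1000),k.sum()*.25)
T=np.array([.549,-.098,.2015]); n=3; y1=188.5
for i in range(n): print(step(P+(T-P)*i/n,y+(y1-y)*i/n,P+(T-P)*(i+1)/n,y+(y1-y)*(i+1)/n))
E
```

```text
t 24.15 P [0.5503 0.2165 0.2084] yaw 105.73 tilt [-0.0003 -0.0004] F [ 0.37  0.03 -3.05] T [-0.044 -0.04   0.032] grip 0.158 49.1 q [ 0.06  0.35 -0.63  1.59  0.22  1.27 -0.33]
block ((548.9683227539062, -97.85104370117188), (77.37224578857422, 79.50017547607422), 8.397721290588379)
hole dark 0.5454141791044776 -0.1008535447761194 ((-4.377372741699219, -3.5372257232666016), (11.462411880493164, 17.728530883789062), 46.54815673828125) 134.0
[-0.6721 -0.1922  0.0154 -0.9197]
[-0.5066 -0.4816  0.0154 -0.9197]
[-0.2259 -0.6615  0.0154 -0.9197]
```

View pics/s7.png

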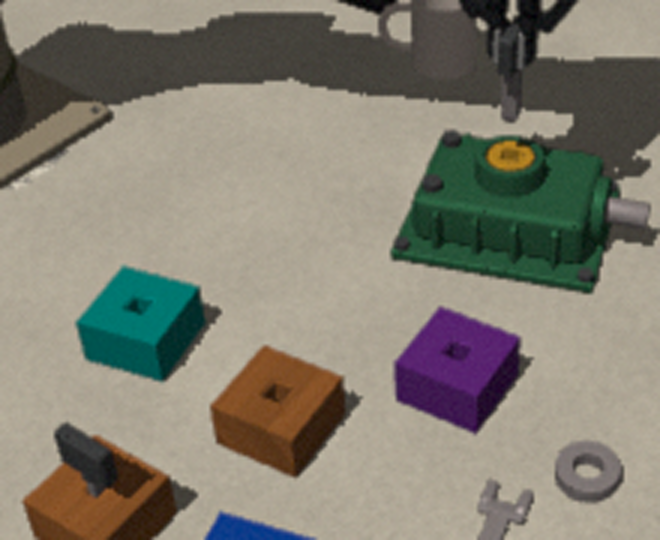

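The key is out, at crop (512,100), and the plug stays in place. Its wooden block, at (278,410), is free. I'll carry it back.

Emit:
carry_out:
  deltas:
    - [-0.672, -0.192, 0, -0.92, -1]
    - [-0.672, -0.192, 0, -0.92, -1]
    - [-0.672, -0.192, 0, -0.92, -1]
    - [-0.672, -0.192, 0, -0.92, -1]

```text
clock: 24.8
position: [0.5499, 0.1115, 0.2083]
ee_rot: [0.397, 0.918, -0.0, -0.0]
ft_force: [-0.3, 1.1, -1.8]
grip_width: 0.156
grasp_force: 49.3
```

Emit:
carry_out:
  deltas:
    - [-0.507, -0.482, 0.015, -0.92, -1]
    - [-0.507, -0.482, 0.015, -0.92, -1]
    - [-0.507, -0.482, 0.015, -0.92, -1]
    - [-0.507, -0.482, 0.015, -0.92, -1]

```text
clock: 25.3
position: [0.5496, 0.0076, 0.2063]
ee_rot: [0.167, 0.986, 0.0, -0.0]
ft_force: [-0.3, -0.6, -1.3]
grip_width: 0.159
grasp_force: 49.5
```

Emit:
carry_out:
  deltas:
    - [-0.226, -0.662, 0.3, -0.92, -1]
    - [-0.226, -0.662, 0.3, -0.92, -1]
    - [-0.226, -0.662, 0.3, -0.92, -1]
    - [-0.226, -0.662, 0.3, -0.92, -1]
    - [-0.226, -0.662, 0.3, -0.92, -1]
    - [-0.226, -0.662, 0.3, -0.92, -1]

```text
clock: 26.05
position: [0.5496, -0.0968, 0.1618]
ee_rot: [-0.074, 0.997, -0.0, 0.0]
ft_force: [0.7, -0.0, -1.5]
grip_width: 0.157
grasp_force: 49.5
```

```bash
python3 - <<'E'
from h import *
o,y=st(); P=o["position"]
p=camera("scene"); C=cloud(p); z=C[...,2]; m=(np.hypot(C[...,0]-P[0],C[...,1]-P[1])<.03)&(p["depth"]>0)
a0=P[2]-.0023
for a in(.2023-.2023+P[2]-.0723,):
    Q=C[m&(z>a)&(z<a+.015)]; r=cv2.minAreaRect(Q[:,:2].astype(np.float32)*1000); print(len(Q),np.round(r[0],1)-P[:2]*1000,np.round(r[1],1),round(r[2],1))
print(step(P,y%360,[.5495,-.0972,.135],188.7))
E
```

```text
t 26.05 P [ 0.5496 -0.0968  0.1618] yaw -171.5 tilt [ 0.0006 -0.0002] F [ 0.66 -0.03 -1.53] T [-0.012 -0.008  0.003] grip 0.157 49.5 q [ 0.67  0.33 -0.68  1.73  0.23  1.16  1.64]
39 [ 2.13107626 -1.65201424] [19.8 11.1] 58.1
[ 0.0008 -0.0023  0.179  -0.0068]
```

Emit:
carry_out:
  deltas:
    - [0, 0, 0.1, 0, -1]
    - [0, 0, 0.2, 0, -1]
    - [0, 0, 0.24, 0, -1]
    - [0, 0, 0.27, 0, -1]
    - [0, 0, 0.29, 0, -1]
    - [0, 0, 0.29, 0, -1]

```text
clock: 26.85
position: [0.5493, -0.098, 0.118]
ee_rot: [-0.074, 0.997, -0.0, -0.0]
ft_force: [-0.7, 0.5, -1.0]
grip_width: 0.156
grasp_force: 49.6
```

```bash
python3 r.py 3
```

```text
t 26.95 yaw -171.47 Tz 0.001+-0.011 Txy -0.02 -0.01 F [-0.1  0.3 -1.8] grasp 49.6 w 0.157 P [ 0.5494 -0.098   0.1183] q7 1.62
```

Emit:
carry_out:
  deltas:
    - [0, 0.003, 0.05, 0, -1]
    - [0, 0.003, 0.1, 0, -1]
    - [0, 0.003, 0.14, 0, -1]
    - [0, 0.003, 0.16, 0, -1]
    - [0, 0.003, 0.16, 0, -1]

```text
clock: 27.58
position: [0.5491, -0.0975, 0.0938]
ee_rot: [-0.074, 0.997, 0.0, -0.0]
ft_force: [0.1, -0.0, -2.0]
grip_width: 0.156
grasp_force: 49.6
```

```bash
python3 r.py 3
```

```text
t 27.68 yaw -171.47 Tz 0.012+-0.016 Txy 0.00 -0.00 F [-0.3 -0.2 -1.7] grasp 49.6 w 0.156 P [ 0.5492 -0.0976  0.0941] q7 1.60
```

Emit:
carry_out:
  deltas:
    - [0, 0, 0.008, 0, -1]
    - [0, 0, 0.015, 0, -1]
    - [0, 0, 0.015, 0, -1]

```text
clock: 28.05
position: [0.5496, -0.0976, 0.093]
ee_rot: [-0.074, 0.997, -0.0, 0.0]
ft_force: [-3.2, 0.8, 10.4]
grip_width: 0.159
grasp_force: 51.6
```

```bash
python3 r.py 3
```

```text
t 28.15 yaw -171.47 Tz 0.016+-0.009 Txy 0.10 1.08 F [-3.8  0.5 10.3] grasp 51.6 w 0.158 P [ 0.5496 -0.0976  0.093 ] q7 1.60
```

On the floor of its hole. Release and retreat.

Emit:
carry_out:
  deltas:
    - [0, 0, 0.005, 0, -0.5]
    - [0, 0, 0, 0, 0]
    - [0, 0, 0, 0, 0]
    - [0, 0, 0, 0, 0]
    - [0, 0, -0.2, 0, 0]
    - [0, 0, -0.5, 0, 0]
    - [0, 0, -0.9, 0, 0]
    - [0, 0, -0.9, 0, 0]
    - [0, 0, -0.9, 0, 0]

```text
clock: 29.28
position: [0.549, -0.0976, 0.2262]
ee_rot: [-0.074, 0.997, -0.0, -0.0]
ft_force: [0.4, -0.2, -0.4]
grip_width: 0.496
grasp_force: 0.0
```

```bash
python3 - <<'E'
from h import *
st(); p=camera("scene"); save(p,"pics/s8.png",(170,120,390,300),3)
C=cloud(p); z=C[...,2]
for c in((.549,-.098),(.507,-.25)):
    k=(np.hypot(C[...,0]-c[0],C[...,1]-c[1])<.05)&(z>.07)&(z<.12); r=cv2.minAreaRect(C[k][:,:2].astype(np.float32)*1000); print(r,np.percentile(z[k],98))
E
```

```text
t 29.27 P [ 0.549  -0.0976  0.2262] yaw -171.48 tilt [-0.0003 -0.0003] F [ 0.43 -0.24 -0.4 ] T [-0.008 -0.031 -0.028] grip 0.496 0.0 q [ 0.69  0.27 -0.7   1.65  0.18  1.28  1.68]
((548.917724609375, -98.33232116699219), (47.16433334350586, 16.702747344970703), 7.107415199279785) 0.10998657169276493
((512.4639282226562, -254.1468505859375), (48.19834899902344, 14.611726760864258), 3.953806161880493) 0.10896236507793228
```

View pics/s8.png

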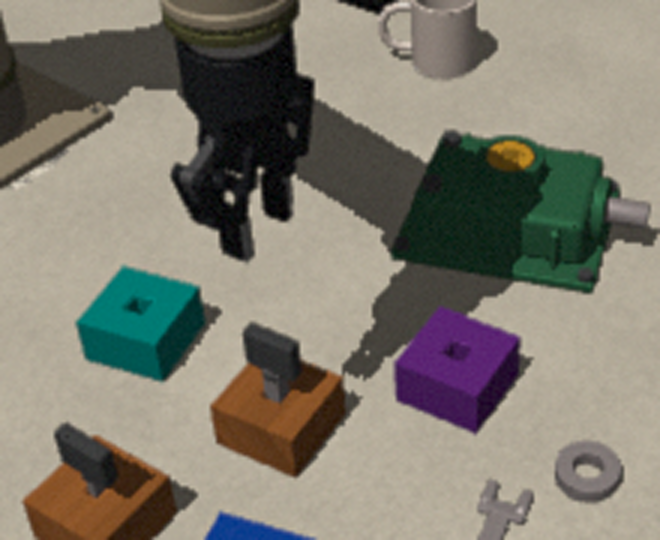

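The thick key stands upright in its own block at crop (272,370), and the gripper is clear of everything.

```bash
python3 -c "
from workcell import ticket
print(ticket.hand_in())"
```

```text
the job is handed in; nothing more can be done
None
```

The job is handed in at about 29 s: the thick key turned the plug snug (wrist torque about 0.41 N m) and now stands back upright in its own wooden block, and the arm moved nothing else.

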